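Show a lens module to the inspection camera

TASK

Take the camera module with the long lens barrel out of the foam tray and present it in the air to the inspection camera: the front of its lens at the camera's focus point, 9 cm in front of the camera's glass on its line of sight, the lens looking squarely back into the tilted camera and label side up, not rolled. Finish while still holding it there, steady, in the gripper alone; leave the other modules, the power bank and the screwdriver where they are and do not push the inspection camera out of place.

Things in the scene. Friction and masses are not known exactly. Their poses are not given: they have to be found in the camera images.
- long_module: The part to show: black box 44 (x) by 30 (y) by 52 mm high, about 0.12 kg, with a round lens barrel (21 mm thick, last 10 mm 25 mm thick) 32 mm out of its +x face, axis 30 mm above the underside; white label on top. Origin: centre of the box's underside; x out along the lens, z up. Stands upright in one of the tray's 3 pockets, top 40 mm above the foam; +y and -y sides free to grip from above.
- long_module_lens (a point): Centre of the front end of the long lens barrel, 54 mm ahead (+x) of the module's origin and 30 mm above (+z); same axes as the module.
- short_module: Bystander: a module with the same box, its barrel (21 mm diameter) only 9 mm long. Same origin and axes as the long one. Leave alone.
- stub_module: Bystander: a module with the same box and a tiny lens, 15 mm in diameter and 4 mm long. Same origin and axes. Leave alone.
- foam_tray: White foam block 130 (x) by 280 (y) by 40 mm high, fixed, left or right on the desk. Origin: centre of its underside. Three pockets at y = -90, 0, +90 mm, 48 by 34 mm, 12 mm deep, each holding a module, lens towards the tray's +x, in any order. 33 mm behind (-x) each pocket's centre stand two yellow pins, 6 mm thick, 26 mm above the foam.
- stand: Inspection stand, fixed: dark base plate 240 by 120 by 8 mm, steel column (18 mm thick, 353 mm tall) 172 mm behind the origin (-x), carrying the camera. Origin: on the desk straight below the focus point, marked on the plate by a white ring (60 mm) with a centre dot. x: the level heading in which the camera looks, roughly towards the robot. Place and yaw vary.
- inspection_camera: White camera head, 48 mm square, 36 mm deep, with a black lens tube (36 mm thick, 18 mm long), on the stand, looking 25 degrees downwards. Origin: centre of its front glass. x: line of sight, outwards and down; y level; z square to these, up. Its height varies by 70 mm; its carriage on the column is held only by friction (about 14 N).
- focus_point (a point): Point in the air 90 mm in front of the inspection camera's glass on its line of sight, straight above the dot on the stand's plate, 150 to 220 mm above the desk. Axes as inspection_camera. The front centre of the long lens belongs here, the module's x pointing against this x, its z along this z.
- power_bank: Bystander: white rounded power bank lying on the desk, 130 (x) by 62 (y) by 22 mm. Origin: centre of its underside.
- screwdriver: Bystander: screwdriver about 170 mm long lying on the desk between tray and stand, its length along its x. Leave alone.
Things that resemble listed ones, but are neither listed nor needed, are in the scene too. Leave any orange or turquoise look-alike of the long_module alone.

How it is judged:
By the outcome, as a careful person would: the job done as asked, in the order asked, and still so for the second after the job is handed in, while the arm keeps its last pose, push and grip.
It also fails if it takes over 42 s, if anything falls off the work surface, if the arm or the gripper's body presses on something with over 40 N, if the wrist force passes 120 N, or if a joint passes its speed limit or range.

ROBOT

A 7-joint arm with a two-finger parallel gripper is mounted at the origin on the work surface. World frame = base frame: x ahead of the robot, y to its left, z up, the work surface at z = 0. Lengths are in mm, angles in rad, forces in N, time in s.
With the tool pointing down it reaches from about 400 to 900 mm from the base axis. Payload 5.6 kg.
Tool frame: the origin (TCP) lies between the finger pads; the fingertips stand 19 mm ahead of it and the grasp point (between the pads) is the TCP; z points along the fingers, y is the line along which they close (so a half turn about z gives the same grasp; the last joint's range is limited). The gripper opens to 92 mm and grips with 3 to 60 N. Pads are 20 mm wide; open, the fingers measure 128 mm over their backs; the gripper's body (75 mm by 189 mm) begins 69 mm behind the grasp point.
Start: joints at [-1.262, 0.468, -0.012, 1.603, 0.006, 1.071, -0.056], TCP at [224.022, 610.182, 233.592] pointing down, gripper open.
Joint ranges: [-2.53, 2.53], [-0.31, 2.02], [-1.57, 1.55], [0.28, 2.44], [-1.29, 4.43], [0.15, 1.84], [-2.92, 2.92]. Speed limits (rad/s): [2.57, 2.57, 3.14, 3.14, 3.14, 3.14, 3.14].

INTERFACE

Orientations are given as a unit quaternion [x, y, z, w].
In Python, from bench import bot gives the robot as it stands.
- The arm moves only by the tool jog_arm, never from a script. Its argument "moves" is a list that holds one entry, the list of rows, each a list of 5 numbers: the shift along the world's x, y, z in mm, then the turn about the world's z in rad, then the opening, from 0 (shut) to 1 (fully open). A call has 1 to 8 rows; each row shifts and turns the commanded pose from where the row before left it; what a row does not reach is not made up. A row lasts 1/12 s, in which the tool goes at most 41.7 mm and 7.16 degrees, less where a joint would pass 70% of its speed; a pose out of reach is approached as far as the arm can. A call is refused whole if a number of a shift passes 41.7 or a number of a turn 0.125, either way. A call with a gripper value outside its range is refused whole. The fingers move at their own pace and stop on an object; "newtons" is the grip in N (left out, the last holds). Time passes only in rows, so rows that do not move let the fingers close. It gives the time, the measured TCP pose, the force, the opening and the grip force at its end, in the units of the state.
- bot.get_obs(): the state, without advancing time (a new reading comes with each control period).
- bot.get_image(name): name is "scene" or "top" or "wrist"; returns the picture (400x640x3 uint8, blue, green, red); there is no depth.
- bot.get_calibration(name): a dict with "K" (3x3 intrinsics, pixels), "D" ([k1, k2, p1, p2, k3] as OpenCV has them; the pictures are not rectified), "camera_from_world" (4x4, takes a point from world to camera coordinates); the wrist camera has in their place "tool_from_camera" (4x4, takes a point from camera to tool coordinates, whose origin is the TCP and whose axes are the flange's). Camera axes: x right, y up, looking along -z (the intrinsics and any distortion apply to the point x, -y, -z); pixel columns grow to the right and rows downward; lengths in mm; the calibration is good to about 2 mm. A picture is of the moment at which its call begins: read the wrist's pose just before it. get_calibration takes no time and is no camera call.
- bot.finish_job(): hands the job in; it is judged then, once.
The state is a dict: "t": time; "joint_positions": joint angles; "qd": joint speeds; "tau": joint torques, N m; "tcp_pos": TCP position; "tcp_rot": TCP orientation; "wrist_force": force on the tool from outside, world axes, zero at the start; "ft_torque": the same for the moment, N m; "width": finger opening in mm; "gripper_force": force on a finger pad.
Only numpy, scipy, OpenCV 4.12 (cv2) and the standard library are available. Lean on these libraries where they do the work, as an engineer would, in place of code of your own. Each camera call takes 0.05 s, during which the arm holds its last target. There are 200 camera calls.

## Working session

There is one attempt and no reset: what is moved stays moved. The work goes in short steps, Python scripts to look and compute and a tool call to move; the robot and the scene stay as the last step left them, time stands still between calls to the robot, and variables do not carry over. Pictures are saved under pics/ and viewed, at most 10 in all, crops included, and the job is handed in when it is done.

Besides the shell and the picture viewer there is one more tool, called after ">>>" by a JSON object that holds its "method" and its "body". jog_arm: Moves the arm, as the interface text tells. Its arguments: {"type":"object","properties":{"moves":{"type":"array","items":{"type":"array","items":{"type":"array","items":{"type":"number"}}}},"newtons":{"type":"number"}},"required":["moves"]}

```bash
mkdir -p pics; cat > h.py <<'E'
import numpy as np, cv2
from scipy.spatial.transform import Rotation as R
from bench import bot
def cal(n):
    c=bot.get_calibration(n); K=np.array(c["K"],float); D=np.array(c["D"],float)
    if "camera_from_world" in c: T=np.array(c["camera_from_world"],float)
    else:
        o=bot.get_obs(); W=np.eye(4); W[:3,:3]=R.from_quat(o["tcp_rot"]).as_matrix(); W[:3,3]=o["tcp_pos"]
        T=np.linalg.inv(W@np.array(c["tool_from_camera"],float))
    return K,D,T
def ray(c,uv):
    K,D,T=c; p=cv2.undistortPoints(np.array(uv,float).reshape(-1,1,2),K,D)[:,0]
    d=np.c_[p[:,0],-p[:,1],-np.ones(len(p))]@T[:3,:3]
    return -T[:3,:3].T@T[:3,3], d/np.linalg.norm(d,axis=1)[:,None]
def onz(c,uv,z):
    o,d=ray(c,uv); return o+d*((z-o[2])/d[:,2])[:,None]
def proj(c,P):
    K,D,T=c; P=np.atleast_2d(P); q=P@T[:3,:3].T+T[:3,3]; q=q*[1,-1,-1]
    return cv2.projectPoints(q,np.zeros(3),np.zeros(3),K,D)[0][:,0]
def cross(c1,u1,c2,u2):
    o1,d1=ray(c1,u1);o2,d2=ray(c2,u2);d1=d1[0];d2=d2[0]
    s=np.linalg.lstsq(np.c_[d1,-d2],o2-o1,rcond=None)[0]
    a=o1+s[0]*d1;b=o2+s[1]*d2
    return (a+b)/2,np.linalg.norm(a-b)
E
python3 - <<'E'
from h import *
for n in("scene","top"):
    c=cal(n); im=bot.get_image(n); cv2.imwrite(f"pics/{n}0.png",im)
    print(n,ray(c,[[320,200]]),c[0][0,0])
o=bot.get_obs();print(o["tcp_rot"],o["wrist_force"]); print(bot.get_calibration("wrist"))
E
```

```text
scene (array([879.11954194, 325.5960392 , 894.75801501]), array([[-0.34272527, -0.36717692, -0.86470833]])) 409.74264508680085
top (array([ 482.97291023,  -25.15651075, 1122.78910707]), array([[ 0.07638016,  0.02629559, -0.99673197]])) 485.3009843374086
[ 1.75043330e-01  9.84560403e-01 -8.01380111e-04 -4.91842620e-05] [ 0.32237365 -0.27227798  0.46827578]
{'K': array([[278.29449443,   0.        , 319.78649973],
       [  0.        , 278.29449443, 198.13310878],
       [  0.        ,   0.        ,   1.        ]]), 'D': array([-0.02452171,  0.        ,  0.        ,  0.        ,  0.        ]), 'tool_from_camera': array([[-3.03692614e-05,  9.70801204e-01,  2.39885434e-01,
         6.69273381e+01],
       [ 9.99999532e-01, -2.02469399e-04,  9.45979838e-04,
        -3.52607775e-01],
       [ 9.66927825e-04,  2.39885350e-01, -9.70800744e-01,
        -1.51306942e+02],
       [ 0.00000000e+00,  0.00000000e+00,  0.00000000e+00,
         1.00000000e+00]])}
```

View pics/scene0.png

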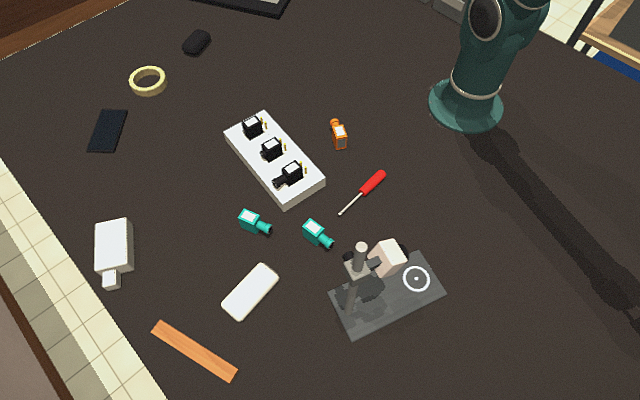

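View pics/top0.png

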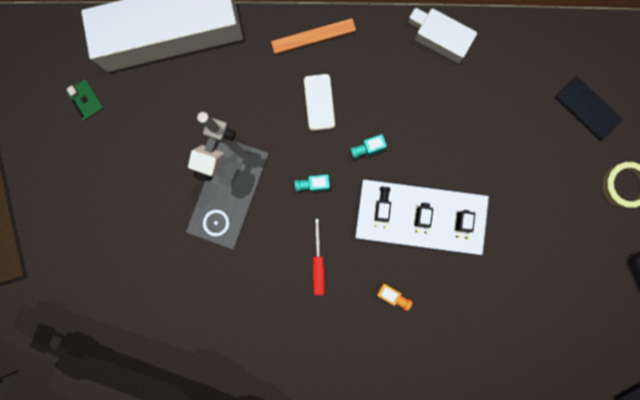

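```bash
python3 - <<'E'
from h import *
t=cv2.imread("pics/top0.png"); s=cv2.imread("pics/scene0.png")
def blobs(im,n,lo,hi,amin):
    m=cv2.inRange(im,np.array(lo),np.array(hi))
    k,l,st,ce=cv2.connectedComponentsWithStats(m)
    for i in range(1,k):
        if st[i,4]>amin:
            r=cv2.minAreaRect(np.argwhere(l==i)[:,::-1].astype(np.float32))
            print(n,st[i],ce[i].round(1),np.round(cv2.boxPoints(r),1).tolist())
blobs(t[80:260,180:500],"top white(+180,80)",(150,150,150),(255,255,255),25)
blobs(s[90:320,210:450],"scene white(+210,90)",(150,150,150),(255,255,255),25)
a=cv2.resize(t[105:255,180:280],None,fx=4,fy=4,interpolation=2)
b=cv2.resize(s[230:345,320:420],None,fx=4,fy=4,interpolation=2)
b=cv2.copyMakeBorder(b,0,600-b.shape[0],0,0,0)
cv2.imwrite("pics/crop1.png",np.hstack([a,b]))
a=cv2.resize(t[175:260,350:495],None,fx=4,fy=4,interpolation=2);a=cv2.copyMakeBorder(a,0,0,0,220,0)
cv2.imwrite("pics/crop2.png",a)
E
```

```text
top white(+180,80) [ 124    0   31   50 1276] [139.1  23.8] [[123.5999984741211, 0.0], [149.60000610351562, -2.700000047683716], [154.8000030517578, 47.0], [128.8000030517578, 49.79999923706055]]
top white(+180,80) [18 32 10 10 80] [22.3 36.7] [[18.0, 32.0], [27.0, 32.0], [27.0, 41.0], [18.0, 41.0]]
top white(+180,80) [36 41  9  7 34] [40.8 43.6] [[36.0, 41.0], [39.0, 38.0], [45.5, 44.5], [42.5, 47.5]]
top white(+180,80) [25 49 16  9 52] [32.  53.8] [[23.700000762939453, 52.099998474121094], [25.200000762939453, 48.599998474121094], [40.70000076293945, 55.29999923706055], [39.20000076293945, 58.79999923706055]]
top white(+180,80) [188  57  15  13 139] [194.9  63.1] [[186.60000610351562, 60.79999923706055], [200.10000610351562, 56.29999923706055], [203.1999969482422, 65.5999984741211], [189.6999969482422, 70.0999984741211]]
top white(+180,80) [  8  67  33  28 576] [22.5 80.7] [[5.699999809265137, 86.9000015258789], [13.600000381469727, 63.20000076293945], [40.29999923706055, 72.0999984741211], [32.400001525878906, 95.80000305175781]]
top white(+180,80) [132  97  15  11 138] [138.7 101
[... 2500 characters left out ...]
38], [197.8000030517578, 169.89999389648438], [169.6999969482422, 187.8000030517578]]
scene white(+210,90) [146 152  12  10  97] [151.1 156.4] [[146.0, 161.0], [146.0, 152.0], [157.0, 152.0], [157.0, 161.0]]
scene white(+210,90) [135 170  25  20 132] [145.8 180.1] [[134.1999969482422, 172.39999389648438], [151.0, 164.0], [159.8000030517578, 181.60000610351562], [143.0, 190.0]]
scene white(+210,90) [  11  173   58   57 1590] [ 39.3 201.3] [[9.0, 214.3000030517578], [49.900001525878906, 169.3000030517578], [69.9000015258789, 187.39999389648438], [28.899999618530273, 232.5]]
scene white(+210,90) [193 176  27  26 229] [205.9 188.7] [[193.0, 176.0], [219.0, 176.0], [219.0, 201.0], [193.0, 201.0]]
```

View pics/crop1.png

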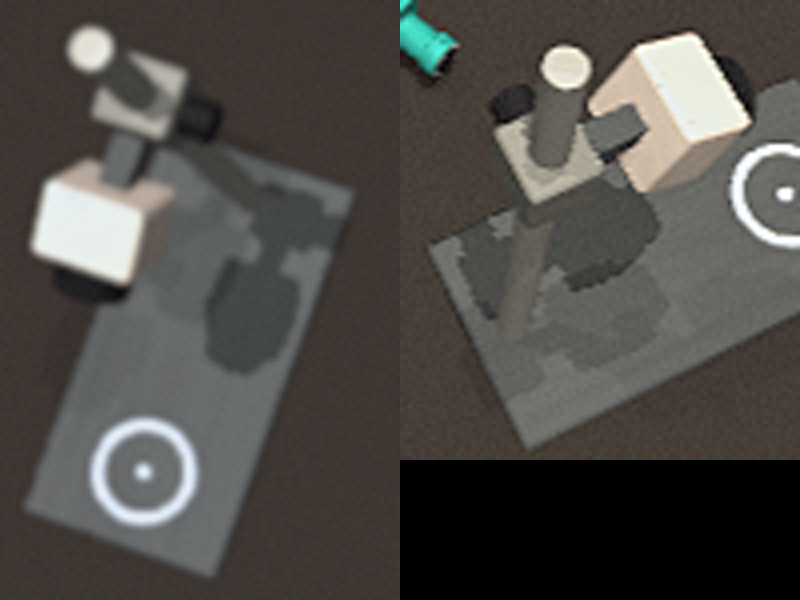

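View pics/crop2.png

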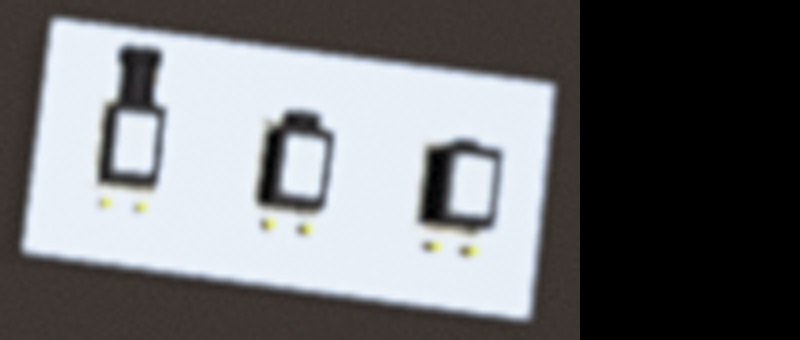

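```bash
python3 - <<'E'
from h import *
t=cal("top"); s=cal("scene")
L=onz(t,[[383.3,210.3],[425.3,216.1],[467.7,221]],80); print("labels",L.round(1),np.linalg.norm(L[2]-L[0]))
v=L[0]-L[2]; print("tray x heading deg",np.degrees(np.arctan2(v[1],v[0]))-90)
Ls=onz(s,[[291.3,167.4]],80); print("scene label1",Ls)
pins=np.array([[105,203],[141,208],[267,224],[304,229]])/4+[349.6,174.6]; P=onz(t,pins,66); print("pins",P.round(1),np.linalg.norm(P[0]-P[1]))
tr=np.array([[50,18],[555,82],[531,320],[22,251]])/4+[349.6,174.6]; T=onz(t,tr,40); print("tray",T.round(1), T.mean(0),[np.linalg.norm(T[i]-T[i-1]) for i in range(4)])
d1=onz(t,[[215.6,222.4]],8)[0]; d2=onz(s,[[416.1,277.9]],8)[0]; print("dot",d1,d2, "crossing",cross(t,[[215.6,222.4]],s,[[416.1,277.9]]))
c,e=cross(t,[[202.2,116.7]],s,[[361.2,246.4]]); print("col top",c,e, np.hypot(*(c-d1)[:2]))
h=(d1-c)[:2]; print("stand heading deg",np.degrees(np.arctan2(h[1],h[0])))
pc=onz(t,np.array([[355,188],[215,577],[25,508]])/4+[179.6,104.6],8); e1=pc[1]-pc[0];print("plate edge heading",np.degrees(np.arctan2(e1[1],e1[0])),np.linalg.norm(e1),np.linalg.norm(pc[2]-pc[1]))
a=np.array([[52,178],[147,206],[128,285],[32,252]])/4+[179.6,104.6]
b=np.array([[290,33],[235,45],[285,138],[348,118]])/4+[319.6,229.6]
# match: top list = back-left, back-right, front-right, front-left (image)
for order in ([0,1,2,3],[1,2,3,0]):
    bb=b[order]; Q=[cross(t,[x],s,[y]) for x,y in zip(a,bb)]
    print(order,[ (q.round(1).tolist(),round(e,1)) for q,e in Q], np.mean([q for q,e in Q],0))
E
```

```text
labels [[ 543.9 -134.    80. ]
 [ 533.5 -223.8   80. ]
 [ 525.1 -314.2   80. ]] 181.1896624363654
tray x heading deg -5.9276137588485796
scene label1 [[ 544.10189357 -134.02759672   80.        ]]
pins [[ 511.6 -119.8   66. ]
 [ 509.4 -139.3   66. ]
 [ 502.4 -207.4   66. ]
 [ 500.1 -227.3   66. ]] 19.627537279037337
tray [[ 615.1  -89.8   40. ]
 [ 585.5 -371.3   40. ]
 [ 453.5 -357.5   40. ]
 [ 484.6  -76.6   40. ]] [ 534.66235172 -223.7762972    40.        ] [np.float64(131.1356706460075), np.float64(283.00870427041747), np.float64(132.71465204404754), np.float64(282.6369071135014)]
dot [510.86805168 244.4596963    8.        ] [509.62676963 245.12181539   8.        ] crossing (array([510.47320283, 244.7313426 ,   9.02881143]), np.float64(1.2558347686390663))
col top [673.97719973 191.52485725 351.6203434 ] 0.7143036470208162 171.48379329428775
stand heading deg 162.01987167548154
plate edge heading 162.2127958181145 239.11440984022758 118.26688559767823
[0, 1, 2, 3] [([623.4, 209.7, 334.1], np.float64(0.1)), ([620.1, 184.6, 278.8], np.float64(4.5)), ([597.3, 212.9, 187.0], np.float64(0.4)), ([602.3, 237.5, 263.8], np.float64(1.3))] [610.76939902 211.1790936  265.90741557]
[1, 2, 3, 0] [([631.3, 204.3, 325.6], np.float64(20.2)), ([622.0, 207.7, 226.2], np.float64(28.6)), ([587.1, 218.7, 209.0], np.float64(26.6)), ([603.4, 213.8, 310.1], np.float64(25.2))] [610.96745389 211.13936221 267.70491047]
```

>>> {"method": "jog_arm", "body": {"moves": [[[14,-34,0,0.031,1],[14,-34,0,0.031,1],[14,-34,0,0.031,1],[14,-34,0,0.031,1],[14,-34,0,0.031,1],[14,-34,0,0.031,1],[14,-34,0,0.031,1],[14,-34,0,0.031,1]]], "newtons": 10}}

```text
t: 0.77
tcp_pos: [336.2, 336.2, 233.4]
tcp_rot: [0.051, 0.999, -0.0, -0.0]
wrist_force: [0.8, 0.2, 0.3]
width: 92.0
gripper_force: 0.0
```

>>> {"method": "jog_arm", "body": {"moves": [[[15,-34,0,0,1],[15,-34,0,0,1],[15,-34,0,0,1],[15,-34,0,0,1],[15,-34,0,0,1],[15,-34,0,0,1],[15,-34,0,0,1],[15,-34,0,0,1]]]}}

```text
t: 1.43
tcp_pos: [456.2, 64.4, 233.6]
tcp_rot: [0.052, 0.999, 0.0, 0.0]
wrist_force: [1.3, 0.2, 0.3]
width: 92.0
gripper_force: 0.0
```

```bash
python3 - <<'E'
from h import *
t=cal("top"); s=cal("scene")
a=np.array([[52,178],[147,206],[128,285],[32,252]])/4+[179.6,104.6]
b=(np.array([[290,33],[235,45],[285,138],[348,118]])/4+[319.6,229.6])[[2,1,0,3]]
Q=[cross(t,[x],s,[y]) for x,y in zip(a,b)]
for q,e in Q: print(q.round(1),round(e,1))
m=np.mean([q for q,e in Q],0);print(m, "H",m[2]-75)
o=bot.get_obs(); print(o["t"],o["tcp_pos"],R.from_quat(o["tcp_rot"]).as_matrix()[:,0],o["joint_positions"])
E
```

```text
[633.4 226.9 276.8] 0.5
[620.1 184.6 278.8] 4.5
[588.7 194.5 258.8] 0.9
[602.3 237.5 263.8] 1.3
[611.12438449 210.86839855 269.55380236] H 194.5538023609613
1.4333 [456.18966855  64.37596612 233.58844399] [-9.94618699e-01  1.03603294e-01 -1.08031093e-05] [-0.47649449  0.13972989  0.2896426   2.0644652  -0.04938401  0.94365737
  1.30647782]
```

>>> {"method": "jog_arm", "body": {"moves": [[[14.6,-33,0,0,1],[14.6,-33,0,0,1],[14.6,-33,0,0,1],[14.6,-33,0,0,1],[14.6,-33,0,0,1],[14.6,-33.6,0,0,1],[0,0,-35,0,1],[0,0,-18,0,1]]]}}

```text
t: 2.1
tcp_pos: [543.2, -135.0, 178.6]
tcp_rot: [0.054, 0.999, -0.001, -0.0]
wrist_force: [-1.8, 0.5, -1.5]
width: 92.0
gripper_force: 0.0
```

```bash
python3 - <<'E'
from h import *
o=bot.get_obs(); print(o["t"],o["tcp_pos"],o["joint_positions"])
c=cal("wrist"); im=bot.get_image("wrist"); cv2.imwrite("pics/w1.png",im)
m=cv2.inRange(im,(150,150,150),(255,255,255))
k,l,st,ce=cv2.connectedComponentsWithStats(m)
for i in range(1,k):
    if st[i,4]>100: print(st[i],ce[i].round(1),onz(c,[ce[i]],80).round(1))
E
```

```text
2.1 [ 543.17849136 -135.02544352  178.62626725] [-0.13855581  0.39312895  0.40293418  1.89825053 -0.1931655   0.8888216
  1.82200608]
[261   0  36  20 484] [279.8   7. ] [[ 377.7 -149.9   80. ]]
[440  82   8  78 277] [443.5 121. ] [[480.5 -20.6  80. ]]
[618 102  22  52 409] [627.1 129.9] [[504.6 146.3  80. ]]
[   98   133   272   119 18149] [222.1 182.9] [[ 513.8 -222.6   80. ]]
[337 174  19  29 322] [342.9 187.4] [[ 529.9 -113.    80. ]]
[115 190  26  32 684] [128.  205.5] [[ 525.4 -315.9   80. ]]
[213 190  19  30 482] [221.5 204.1] [[ 533.5 -227.    80. ]]
[ 331  209   36   43 1302] [349.3 231.7] [[ 573.5 -110.7   80. ]]
[443 229  30  22 508] [457.8 239.7] [[593.1  -7.1  80. ]]
[335 311  30  23 405] [349.8 322.3] [[ 673.9 -118.4   80. ]]
[420 323  30  20 464] [433.4 333.7] [[698.1 -31.2  80. ]]
```

View pics/w1.png

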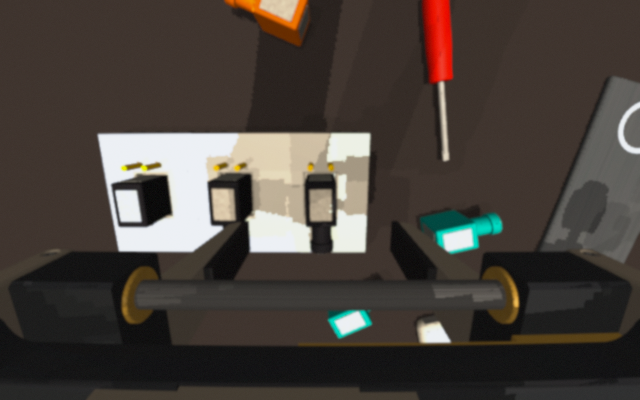

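>>> {"method": "jog_arm", "body": {"moves": [[[0.5,0.8,-30,0,1],[0,0,-30,0,1],[0,0,-30,0,1],[0,0,-17.6,0,1],[0,0,0,0,1],[0,0,0,0,0],[0,0,0,0,0],[0,0,0,0,0]]], "newtons": 12}}

```text
t: 2.82
tcp_pos: [545.4, -131.7, 74.8]
tcp_rot: [0.052, 0.999, -0.0, 0.002]
wrist_force: [-0.0, 0.7, 1.0]
width: 73.8
gripper_force: 0.0
```

>>> {"method": "jog_arm", "body": {"moves": [[[0,0,0,0,0],[0,0,0,0,0],[0,0,0,0,0],[0,0,0,0,0]]]}}

```text
t: 3.15
tcp_pos: [544.3, -131.6, 73.4]
tcp_rot: [0.052, 0.999, 0.0, 0.0]
wrist_force: [-0.4, -0.8, 0.4]
width: 47.1
gripper_force: 0.0
```

>>> {"method": "jog_arm", "body": {"moves": [[[-0.6,-2.4,-2,0,0],[0,0,0,0,0],[0,0,0,0,0],[0,0,0,0,0],[0,0,0,0,0],[0,0,0,0,0]]]}}

```text
t: 3.65
tcp_pos: [543.4, -133.9, 70.8]
tcp_rot: [0.052, 0.999, 0.0, -0.0]
wrist_force: [-0.1, 0.5, -1.1]
width: 29.8
gripper_force: 12.0
```

>>> {"method": "jog_arm", "body": {"moves": [[[0,0,8,0,0],[0,0,10,0,0],[0,0,10,0,0],[0,0,5,0,0],[0,0,0,0,0],[0,0,0,0,0],[0,0,0,0,0]]]}}

```text
t: 4.23
tcp_pos: [543.4, -133.9, 104.0]
tcp_rot: [0.052, 0.999, 0.0, -0.0]
wrist_force: [-0.7, 0.7, -1.4]
width: 30.0
gripper_force: 12.0
```

>>> {"method": "jog_arm", "body": {"moves": [[[-3,0.3,0,0,0],[-3,0.3,0,0,0],[-2,0.2,0,0,0],[-2,0.2,0,0,0],[-2,0.2,0,0,0],[-2,0.2,0,0,0],[0,0,0,0,0],[0,0,0,0,0]]]}}

```text
t: 4.9
tcp_pos: [531.5, -132.9, 105.0]
tcp_rot: [0.052, 0.999, -0.0, 0.002]
wrist_force: [4.6, 0.3, 0.5]
width: 29.9
gripper_force: 12.0
```

>>> {"method": "jog_arm", "body": {"moves": [[[-2,0.2,0,0,0],[-2,0.2,0,0,0],[-2,0.2,0,0,0],[0,0,0,0,0],[0,0,0,0,0]]]}}

```text
t: 5.32
tcp_pos: [526.3, -132.4, 105.6]
tcp_rot: [0.052, 0.999, -0.0, 0.003]
wrist_force: [5.9, -0.6, 3.4]
width: 30.4
gripper_force: 12.0
```

```bash
python3 - <<'E'
from h import *
im=[bot.get_image(n) for n in("wrist","scene","top")]
w=cv2.resize(im[0][130:300,240:400],None,fx=3,fy=3,interpolation=2)
s=cv2.resize(im[1][120:220,240:340],None,fx=3,fy=3,interpolation=2)
cv2.imwrite("pics/w2.png",np.hstack([w[:510],cv2.copyMakeBorder(s,0,210,0,0,0)]))
E
```

```text
(no output)
```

View pics/w2.png

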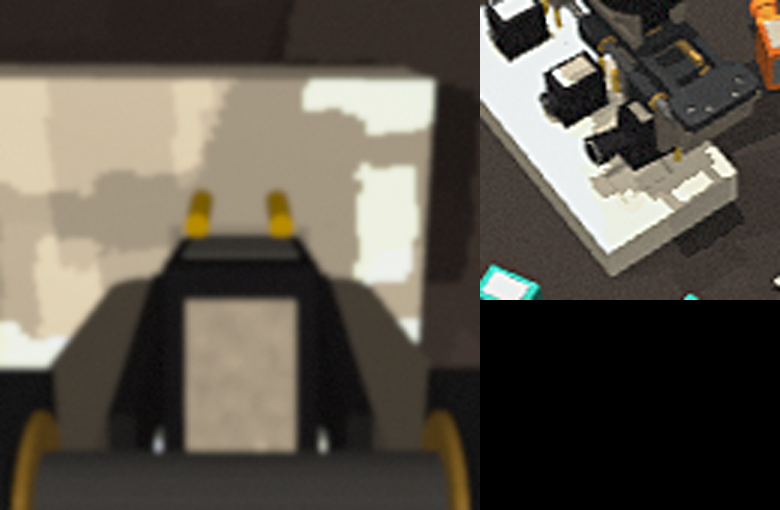

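```bash
cat >> h.py <<'E'
from scipy.optimize import brentq
H0=42.8
def ext(P,th): # module (x,z) rel. pivot -> tool coords after nose-up th; tool x = -module x, tool z down
    x,z=P; c,s=np.cos(th),np.sin(th); return np.array([-(x*c-z*s),0,-(x*s+z*c)])
def row(P,th):
    c=bot.get_calibration("wrist"); T=np.linalg.inv(np.array(c["tool_from_camera"]))
    return proj((np.array(c["K"]),np.array(c["D"]),T),ext(P,th))[0,1]
E
python3 - <<'E'
from h import *
im=bot.get_image("wrist"); g=cv2.cvtColor(im,cv2.COLOR_BGR2GRAY)
print(g[195:285,316:325].mean(1).round().astype(int).tolist())
for d in range(0,36,4):
    t=np.radians(d); print(d,[round(row(P,t),1) for P in((-22,-H0),(-22,52-H0),(22,52-H0))])
E
```

```text
[152, 152, 152, 152, 152, 152, 152, 151, 150, 146, 139, 132, 116, 86, 58, 49, 48, 50, 53, 57, 53, 34, 19, 17, 18, 21, 23, 23, 22, 23, 22, 23, 25, 42, 80, 120, 148, 157, 158, 157, 156, 155, 154, 154, 153, 152, 152, 152, 152, 153, 155, 156, 157, 158, 159, 160, 160, 158, 157, 155, 153, 152, 151, 151, 152, 152, 153, 154, 155, 155, 155, 154, 153, 151, 151, 151, 152, 152, 153, 153, 153, 153, 152, 148, 131, 98, 62, 44, 43, 45]
0 [np.float64(194.2), np.float64(216.2), np.float64(289.4)]
4 [np.float64(197.8), np.float64(214.3), np.float64(289.8)]
8 [np.float64(201.6), np.float64(212.6), np.float64(290.0)]
12 [np.float64(205.5), np.float64(211.1), np.float64(289.9)]
16 [np.float64(209.5), np.float64(209.8), np.float64(289.7)]
20 [np.float64(213.5), np.float64(208.7), np.float64(289.2)]
24 [np.float64(217.7), np.float64(207.9), np.float64(288.5)]
28 [np.float64(221.9), np.float64(207.2), np.float64(287.6)]
32 [np.float64(226.2), np.float64(206.8), np.float64(286.4)]
```

```bash
python3 - <<'E'
from h import *
im=cv2.imread("pics/w1.png"); g=cv2.cvtColor(im,cv2.COLOR_BGR2GRAY)
print(155,g[155:255,314:326].mean(1).round().astype(int).tolist())
c=bot.get_calibration("wrist"); W=np.eye(4); a=np.radians(174-0.2)
W[:3,:3]=R.from_quat([.054,.9985,-.001,0]).as_matrix(); W[:3,3]=[543.18,-135.03,178.63]
T=np.linalg.inv(W@np.array(c["tool_from_camera"]));C=(np.array(c["K"]),np.array(c["D"]),T)
u=np.array([np.cos(np.radians(-6)),np.sin(np.radians(-6)),0])
for n,x,z in(("pin",-33,66),("rearbot(foam)",-22,40),("reartop",-22,80),("fronttop",22,80),("flare start",44,70),("lens top",54,70.5),("tray end",65,40),("tray rear",-65,40)):
    print(n,proj(C,np.array([543.6,-134,0])+x*u+[0,0,z]).round(1))
E
```

```text
155 [168, 167, 167, 166, 165, 164, 162, 159, 155, 152, 151, 150, 151, 152, 152, 151, 144, 130, 107, 75, 57, 55, 55, 56, 56, 49, 34, 21, 19, 19, 19, 20, 27, 56, 99, 134, 149, 152, 152, 151, 151, 152, 154, 157, 162, 164, 166, 168, 169, 169, 168, 168, 168, 169, 170, 171, 170, 169, 169, 169, 170, 170, 171, 170, 162, 138, 95, 51, 30, 27, 28, 28, 30, 32, 33, 33, 33, 33, 33, 33, 33, 32, 33, 33, 32, 32, 32, 30, 26, 25, 28, 30, 32, 33, 33, 33, 33, 38, 48, 56]
pin [[321.7 166.6]]
rearbot(foam) [[321.6 173.9]]
reartop [[321.8 180.7]]
fronttop [[321.8 226.4]]
flare start [[321.8 243.8]]
lens top [[321.9 253.2]]
tray end [[321.8 250.5]]
tray rear [[321.5 131.9]]
```

>>> {"method": "jog_arm", "body": {"moves": [[[0,0,3,0,0],[0,0,0,0,0],[-2,0.2,0,0,0],[-2,0.2,0,0,0],[-2,0.2,0,0,0],[-2,0.2,0,0,0],[0,0,0,0,0],[0,0,0,0,0]]]}}

```text
t: 6.18
tcp_pos: [516.8, -131.5, 107.9]
tcp_rot: [0.052, 0.999, -0.0, 0.002]
wrist_force: [5.0, -0.4, 5.2]
width: 30.0
gripper_force: 12.0
```

```bash
cat >> h.py <<'E'
from scipy.optimize import least_squares
def rows(p,pts):
    th,dx,dz=p; return np.array([row((x+dx,z-H0+dz),0) if 0 else _r(x,z,p) for x,z in pts])
def _r(x,z,p):
    th,dx,dz=p; c,s=np.cos(th),np.sin(th); z=z-H0
    q=np.array([-(x*c-z*s+dx),0,-(x*s+z*c+dz)])
    k=bot.get_calibration("wrist"); T=np.linalg.inv(np.array(k["tool_from_camera"]))
    return proj((np.array(k["K"]),np.array(k["D"]),T),q)[0,1]
PT=[(-22,0),(-22,52),(-14.7,52)]
def edges(prof,r0):
    "half-height rows of foam->rear face, face->top, top->label in a column profile"
    d=np.diff(cv2.GaussianBlur(prof.astype(np.float32).reshape(-1,1),(1,3),0)[:,0])
    return d
def fit(obs):
    r=least_squares(lambda p:np.r_[rows(p,PT)-obs,0.02*p[1],0.02*p[2]],[.3,1,0])
    return np.degrees(r.x[0]),r.x[1:],rows(r.x,PT)-obs
E
python3 - <<'E'
from h import *
print(bot.get_obs()["tcp_pos"])
# label rear position from w1
im=bot.get_image("wrist"); cv2.imwrite("pics/w3.png",im); g=cv2.cvtColor(im,cv2.COLOR_BGR2GRAY)
print(200,g[200:285,316:325].mean(1).round().astype(int).tolist())
print(fit(np.array([207.6,215.9,229])))
E
```

```text
[ 516.818588   -131.45646091  107.89426941]
200 [180, 180, 180, 180, 180, 180, 180, 180, 180, 180, 180, 180, 180, 180, 175, 159, 124, 75, 36, 27, 27, 28, 28, 29, 28, 29, 30, 43, 84, 135, 172, 185, 187, 186, 185, 183, 182, 181, 181, 180, 179, 179, 179, 180, 182, 183, 184, 186, 187, 188, 189, 188, 186, 184, 181, 180, 179, 179, 178, 179, 180, 181, 182, 183, 184, 183, 182, 181, 179, 178, 178, 179, 180, 180, 180, 180, 180, 179, 174, 155, 117, 75, 54, 53, 56]
(np.float64(10.76289993557657), array([ 2.67050743, -0.48352282]), array([-0.00019253, -0.00625333,  0.00586857]))
```

```bash
cat >> h.py <<'E'
def fit2(rt,lab,tcp):
    u=np.array([.9945,-.1045]); px=-30-(np.array(tcp[:2])-[543.6,-134])@u; pz=66-tcp[2]
    def f(p):
        th,dx,dz=p;c,s=np.cos(th),np.sin(th)
        zl=(pz-dz+22*s)/c; gap=-22*c-zl*s+dx-px
        return np.r_[rows(p,PT[1:])-[rt,lab],gap/.6,(dz+.3)/1.0]
    r=least_squares(f,[.4,3,0]); cov=np.linalg.inv(r.jac.T@r.jac)
    return np.degrees(r.x[0]),r.x[1:],r.fun,np.degrees(cov[0,0]**.5)
E
python3 - <<'E'
from h import *
o=bot.get_obs(); print(fit2(216.3,228.5,o["tcp_pos"]))
print(fit2(215.9,229,[526.3,-132.4,105.6]))
s=bot.get_image("scene"); cv2.imwrite("pics/s3.png",s)
E
```

```text
(np.float64(21.110058304198706), array([ 4.49998036, -0.33214427]), array([-0.36720473,  0.3591707 ,  0.0104514 , -0.03214427]), np.float64(0.8878486284901019))
(np.float64(10.395832597399423), array([ 2.52948186, -0.30125008]), array([-1.36798061e-02,  1.39220726e-02, -3.08055666e-05, -1.25008027e-03]), np.float64(0.8719041788994654))
```

>>> {"method": "jog_arm", "body": {"moves": [[[-1.7,0.2,0,0,0],[-1.7,0.2,0,0,0],[0,0,0,0,0],[0,0,0,0,0],[0,0,0,0,0]]]}}

```text
t: 6.7
tcp_pos: [512.3, -131.0, 107.2]
tcp_rot: [0.052, 0.999, -0.0, 0.0]
wrist_force: [3.5, -1.2, 5.7]
width: 29.7
gripper_force: 12.0
```

```bash
python3 - <<'E'
from h import *
im=bot.get_image("wrist"); g=cv2.cvtColor(im,cv2.COLOR_BGR2GRAY); p=g[205:240,316:325].mean(1)
def sub(lv,up):
    for i in range(len(p)-1):
        if (p[i]>lv>=p[i+1]) if not up else (p[i]<lv<=p[i+1]):
            return 205+i+(p[i]-lv)/(p[i]-p[i+1])
a=sub((p[:8].mean()+30)/2,0); b=sub(105,1); print(a,b)
o=bot.get_obs(); print(o["tcp_pos"],o["wrist_force"],fit2(a,b,o["tcp_pos"]))
E
```

```text
217.28125 228.23953488372092
[ 512.312546   -130.9447497   107.17289183] [ 3.10406117 -0.00923068  5.51864756] (np.float64(26.790384582219048), array([ 5.50560455, -0.38015669]), array([-0.85744364,  0.82057394,  0.03809691, -0.08015669]), np.float64(0.9457323720574163))
```

>>> {"method": "jog_arm", "body": {"moves": [[[0,0,0,0,0],[0,0,0,0,0],[4,-0.4,0,0,0],[5,-0.5,0,0,0],[0,0,20,0,0],[0,0,30,0,0],[0,0,30,0,0],[0,0,25,0,0]]], "newtons": 35}}

```text
t: 7.42
tcp_pos: [519.4, -131.5, 212.1]
tcp_rot: [0.052, 0.999, 0.0, -0.003]
wrist_force: [0.0, 0.2, -0.8]
width: 29.7
gripper_force: 35.0
```

>>> {"method": "jog_arm", "body": {"moves": [[[-10,34,0,-0.026,0],[-10,34,0,-0.026,0],[-10,34,0,-0.026,0],[-10,34,0,-0.026,0],[-10,34,0,-0.026,0],[-10,34,0,-0.026,0],[-10,34,0,-0.026,0],[-10,34,0,-0.027,0]]]}}

```text
t: 8.08
tcp_pos: [438.4, 141.1, 210.8]
tcp_rot: [0.156, 0.988, -0.001, -0.002]
wrist_force: [1.3, -0.7, -1.3]
width: 29.9
gripper_force: 35.0
```

>>> {"method": "jog_arm", "body": {"moves": [[[-10,34,0,0,0],[-10,34,0,0,0],[-10,34,0,0,0],[-10,30,0,0,0],[0,0,-12,0,0],[0,0,0,0,0],[0,0,0,0,0],[0,0,0,0,0]]]}}

```text
t: 8.75
tcp_pos: [401.0, 270.6, 199.5]
tcp_rot: [0.157, 0.988, -0.001, -0.001]
wrist_force: [-0.4, 0.4, -1.1]
width: 29.7
gripper_force: 35.0
```

```bash
python3 - <<'E'
from h import *
o=bot.get_obs(); t,s,w=[bot.get_image(n) for n in("top","scene","wrist")]
for n,i in zip("tsw",(t,s,w)): cv2.imwrite(f"pics/{n}4.png",i)
p=o["tcp_pos"]; print(p,R.from_quat(o["tcp_rot"]).as_matrix()[:,0])
a=proj(cal("top"),p)[0]; b=proj(cal("scene"),p)[0]; print(a,b)
cr=lambda im,c:cv2.resize(im[int(c[1])-55:int(c[1])+45,max(0,int(c[0])-50):int(c[0])+50],(400,400),interpolation=2)
print("off",int(a[0])-50,int(a[1])-55,int(b[0])-50,int(b[1])-55)
cv2.imwrite("pics/c4.png",np.hstack([cr(t,a),cr(s,b)]))
E
```

```text
[400.97462198 270.6099581  199.46186103] [-0.95086007  0.30961916  0.00105077]
[175.67056589 276.60951529] [483.05926529 215.95209793]
off 125 221 433 160
```

View pics/c4.png

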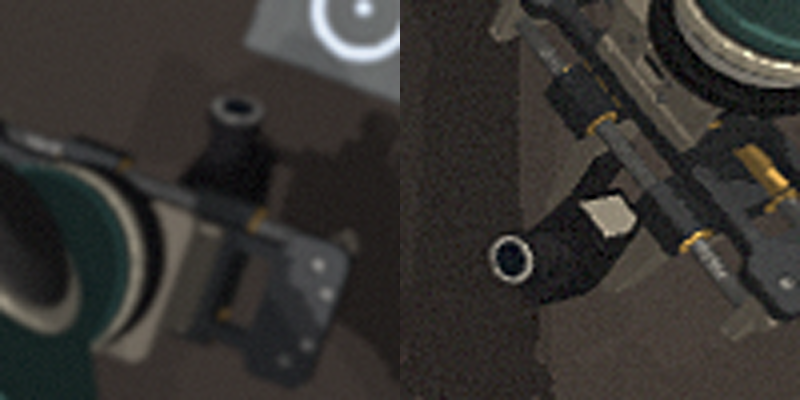

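>>> {"method": "jog_arm", "body": {"moves": [[[0,0,41,0,0],[0,0,41,0,0],[0,0,41,0,0],[0,0,41,0,0],[0,0,41,0,0],[0,0,41,0,0],[0,0,41,0,0],[0,0,41,0,0]]]}}

```text
t: 9.57
tcp_pos: [400.9, 270.9, 530.6]
tcp_rot: [0.157, 0.988, 0.0, 0.0]
wrist_force: [0.5, 1.1, -1.0]
width: 30.0
gripper_force: 35.0
```

>>> {"method": "jog_arm", "body": {"moves": [[[29,-25,2,-0.055,0],[29,-25,2,-0.055,0],[29,-25,2,-0.055,0],[29,-25,2,-0.055,0],[29,-25,2,-0.055,0],[29,-25,2,-0.055,0],[29,-25,2,-0.055,0],[20,-20,0,-0.055,0]]]}}

```text
t: 10.23
tcp_pos: [625.8, 73.8, 542.1]
tcp_rot: [0.37, 0.929, -0.0, 0.0]
wrist_force: [0.1, -0.3, -0.8]
width: 29.7
gripper_force: 35.0
```

>>> {"method": "jog_arm", "body": {"moves": [[[0,0,0,0,0],[0,0,0,0,0],[0,0,0,0,0]]]}}

```text
t: 10.48
tcp_pos: [623.7, 77.5, 542.0]
tcp_rot: [0.367, 0.93, 0.0, -0.0]
wrist_force: [0.5, 0.4, -1.1]
width: 29.9
gripper_force: 35.0
```

```bash
python3 - <<'E'
from h import *
o=bot.get_obs(); t,s=[bot.get_image(n) for n in("top","scene")]
for n,i in zip("ts",(t,s)): cv2.imwrite(f"pics/{n}5.png",i)
p=o["tcp_pos"]; print(p,R.from_quat(o["tcp_rot"]).as_matrix()[:,0],np.abs(o["qd"]).max())
a=proj(cal("top"),p)[0]; b=proj(cal("scene"),p)[0]; print(a,b)
cr=lambda im,c:cv2.resize(im[int(c[1])-60:int(c[1])+60,int(c[0])-80:int(c[0])+80],(800,600),interpolation=2)
cv2.imwrite("pics/c5.png",cr(s,b))
cv2.imwrite("pics/c5t.png",cr(t,a))
print("off",int(a[0])-80,int(a[1])-60,int(b[0])-80,int(b[1])-60)
E
```

```text
[623.6831696   77.46202329 541.97699248] [-0.7300632   0.68337903  0.00090721] 0.02277950555157193
[250.7637646  120.11333365] [334.1153832   89.42468512]
off 170 60 254 29
```

View pics/c5.png

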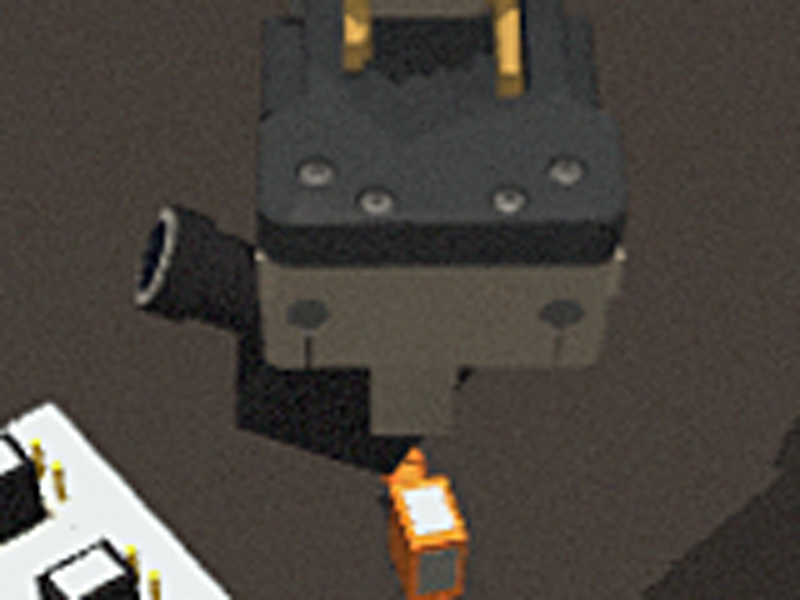

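```bash
python3 - <<'E'
from h import *
s=cv2.imread("pics/s5.png"); g=cv2.GaussianBlur(cv2.cvtColor(s,cv2.COLOR_BGR2GRAY).astype(np.float32),(3,3),0)
c=cal("scene"); tcp=np.array([623.7,77.5,542.0]); m=np.array([.7301,-.6834,0]); n=np.array([.6834,.7301,0]); up=np.array([0,0,1.])
f=lambda uv:(np.array(uv,float)-2)/5+[254,29]
def onp(uv,y):
    o,d=ray(c,uv); k=((tcp+y*n-o)@n)/(d@n); P=o+d*k[:,None]-tcp; return np.c_[P@m,P@up]
# bottom edge: per column, sub-pixel dark->desk going down
cols=np.arange(303,331); pts=[]
for x in cols:
    y0=f([0,428+(x-301.6)*5*47/150])[1]; r=np.arange(int(y0)-4,int(y0)+6); p=g[r,x]; lv=(p[:3].mean()+p[-3:].mean())/2
    for i in range(len(r)-1):
        if p[i]<lv<=p[i+1]: pts.append((x,r[i]+(lv-p[i])/(p[i+1]-p[i])));break
pts=np.array(pts); k=np.polyfit(pts[:,0],pts[:,1],1); res=pts[:,1]-np.polyval(k,pts[:,0]); ok=abs(res)<.6; k=np.polyfit(pts[ok,0],pts[ok,1],1); print(len(pts),ok.sum(),res.std())
e=np.array([[302,np.polyval(k,302)],[330,np.polyval(k,330)]]); print((e-[254,29])*5)
A=onp(e,15); print("bottom edge",A,np.degrees(np.arctan2(*(A[0]-A[1])[::-1])))
B=onp(f([[172,208],[142,303],[157,255.5]]),0); d=B[0]-B[1]; print("ring",B,np.linalg.norm(d),np.degrees(np.arctan2(-d[0],d[1])))
C=onp(f([[238,428]]),15); print("front bottom corner",C)
for th in (23,25,27,29):
    t=np.radians(th); Rm=np.array([[np.cos(t),-np.sin(t)],[np.sin(t),np.cos(t)]])
    print(th,(Rm@[54,-12.8]).round(1),(Rm@[22,-42.8]).round(1), "lens-corner",(Rm@[32,30]).round(1))
print("meas lens-corner",B[2]-C[0])
E
```

```text
28 28 0.15602436462550448
[[240.         426.81080763]
 [380.         472.51861748]]
bottom edge [[ 38.69910894 -26.13024139]
 [  4.32275012 -43.04022342]] 26.192909940038717
ring [[52.31204256 29.30758223]
 [61.40991899  0.58097329]
 [56.74067737 15.32788931]] 30.13286273698565 17.573283463028417
front bottom corner [[ 39.65940196 -25.83797116]]
23 [54.7  9.3] [ 37.  -30.8] lens-corner [17.7 40.1]
25 [54.4 11.2] [ 38.  -29.5] lens-corner [16.3 40.7]
27 [53.9 13.1] [ 39.  -28.1] lens-corner [14.9 41.3]
29 [53.4 15. ] [ 40.  -26.8] lens-corner [13.4 41.8]
meas lens-corner [17.08127541 41.16586048]
```

```bash
python3 - <<'E'
from h import *
P,e=cross(cal("top"),[[184.1,247.6]],cal("scene"),[[460.6,224.35]]); d=P-[400.97,270.61,199.46]
m=np.array([.9509,-.3096,0]); n=np.array([.3096,.9509,0]); print(P,e,"fwd,left,up",d@m,d@n,d[2])
t=cv2.imread("pics/t5.png"); 
E
```

```text
[456.39750293 253.11083762 214.18235777] 1.527853550191556 fwd,left,up 58.123753209780006 0.5204013951356048 14.722357767043974
```

View pics/c5t.png

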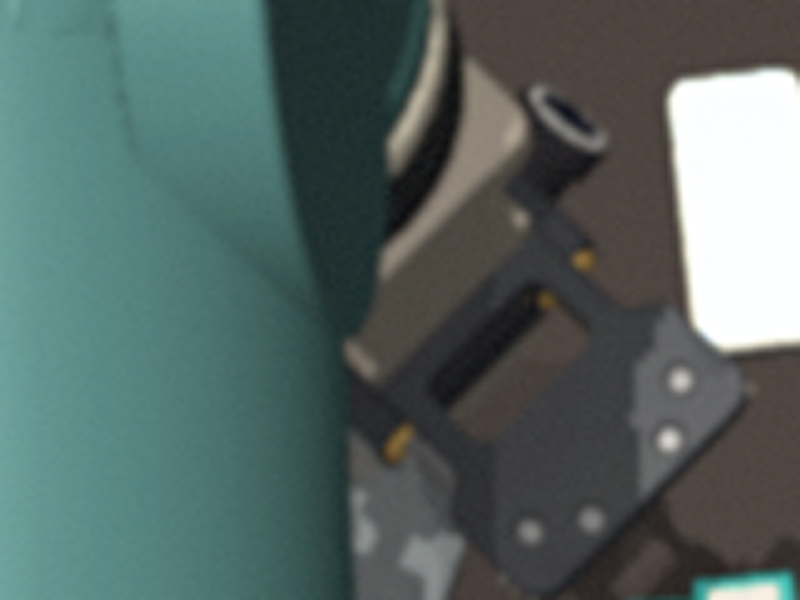

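```bash
python3 - <<'E'
from h import *
t=cal("top"); s=cal("scene")
P,e=cross(t,[[283.2,83.2]],s,[[254+155/5,29+253.5/5]]); d=P-[623.7,77.5,542.0]
m=np.array([.7301,-.6834,0]); n=np.array([.6834,.7301,0]); print("lens",e,"fwd,left,up",d@m,d@n,d[2])
a=np.array([[52,178],[147,206],[128,285],[32,252]])/4+[179.6,104.6]
b=(np.array([[290,33],[235,45],[285,138],[348,118]])/4+[319.6,229.6])[[2,1,0,3]]
r=np.radians(25); X=np.array([np.cos(r),0,-np.sin(r)]);Y=np.array([0,1.,0]);Z=np.array([np.sin(r),0,np.cos(r)])
def pts(p):
    x,y,h,H=p; S=np.array([[np.cos(h),-np.sin(h),0],[np.sin(h),np.cos(h),0],[0,0,1]])
    gl=np.array([0,0,H])-90*X
    # stand +y is to world: back+y(world) etc; stand heading 162deg => stand y ~ -world y
    C=[gl+dx*X+yy*Y+24*Z for dx,yy in((-54,-24),(-54,24),(-18,24),(-18,-24))]
    return np.array(C)@S.T+[x,y,0], np.array([[0,0,8],[-172,0,353]])@S.T+[x,y,0]
def f(p):
    C,D=pts(p)
    return np.r_[(proj(t,C)-a).ravel(),(proj(s,C)-b).ravel(),
      ((proj(t,D)-[[215.6,222.4],[202.2,116.7]])).ravel(),((proj(s,D)-[[416.1,277.9],[361.2,246.4]])).ravel()]
q=least_squares(f,[510,244.7,np.radians(162),194]); print(q.x[:2],np.degrees(q.x[2]),q.x[3]); print(f(q.x).round(1))
for msk,nm in((np.r_[0:8,16:20],"top"),(np.r_[8:16,20:24],"scene")):
    q=least_squares(lambda p:f(p)[msk],[510,244.7,np.radians(162),194]); print(nm,q.x[:2],np.degrees(q.x[2]),q.x[3],np.abs(q.fun).max())
E
```

```text
lens 1.383596299158631 fwd,left,up 57.47134927290419 -0.4406921639248916 15.03335085306253
[511.43614915 243.37298823] 162.10975621484144 193.59872153519296
[-1.3  0.2 -0.1  1.8  0.4  0.3 -0.2 -0.   0.9  1.1 -1.4 -0.5  0.5 -1.3
  0.9  1.4  0.5 -0.2  0.2 -0.8 -1.1 -0.  -1.2 -0.4]
top [511.97493361 243.47789743] 161.99950441766524 193.0730379478928 1.6257986581651096
scene [510.41044532 243.05344446] 162.2317044436507 191.66444161249152 1.4150951964712704
```

>>> {"method": "jog_arm", "body": {"moves": [[[-28,25.4,0,0.055,0],[-28,25.4,0,0.055,0],[-28,25.4,0,0.055,0],[-28,25.4,0,0.055,0],[-28,25.4,0,0.055,0],[-28,25.4,0,0.055,0],[-28,25.4,0,0.055,0],[-28,25.4,0,0.055,0]]]}}

```text
t: 11.25
tcp_pos: [397.1, 281.8, 542.9]
tcp_rot: [0.153, 0.988, 0.001, 0.0]
wrist_force: [0.3, 1.3, -1.4]
width: 29.9
gripper_force: 35.0
```

>>> {"method": "jog_arm", "body": {"moves": [[[0,0,-38,0,0],[0,0,-38,0,0],[0,0,-38,0,0],[0,0,-38,0,0],[0,0,-38,0,0],[0,0,-38,0,0],[0,0,-38,0,0],[0,0,-38,0,0]]]}}

```text
t: 11.92
tcp_pos: [399.0, 281.3, 237.4]
tcp_rot: [0.154, 0.988, 0.001, 0.001]
wrist_force: [0.5, 0.7, -0.3]
width: 29.8
gripper_force: 35.0
```

>>> {"method": "jog_arm", "body": {"moves": [[[0,0,-30,0,0],[0,0,-25,0,0],[0,0,0,0,0],[0,0,0,0,0]]]}}

```text
t: 12.25
tcp_pos: [399.1, 280.9, 183.1]
tcp_rot: [0.155, 0.988, -0.0, -0.0]
wrist_force: [0.4, -0.2, -0.2]
width: 29.8
gripper_force: 35.0
```

>>> {"method": "jog_arm", "body": {"moves": [[[14,-4.7,-1.2,0,0],[14,-4.7,-1.2,0,0],[13,-4.4,-1.2,0,0],[10,-3.4,-1.1,0,0],[6,-2,0,0,0],[0,0,0,0,0],[0,0,0,0,0],[0,0,0,0,0]]]}}

```text
t: 12.92
tcp_pos: [456.5, 261.8, 178.7]
tcp_rot: [0.155, 0.988, 0.0, -0.0]
wrist_force: [-1.3, -0.1, -1.5]
width: 29.8
gripper_force: 35.0
```

```bash
python3 - <<'E'
from h import *
o=bot.get_obs(); t,s,w=[bot.get_image(n) for n in("top","scene","wrist")]
for n,i in zip("tsw",(t,s,w)): cv2.imwrite(f"pics/{n}6.png",i)
p=np.array(o["tcp_pos"]); x=R.from_quat(o["tcp_rot"]).as_matrix()[:,0]; print(p,x,np.degrees(np.arctan2(x[1],x[0])))
a=cv2.resize(t[105:255,170:270],(400,600),interpolation=2); b=cv2.resize(s[200:350,350:450],(400,600),interpolation=2)
cv2.imwrite("pics/c6.png",np.hstack([a,b]))
E
```

```text
[456.50392412 261.80564966 178.67770971] [-9.51722256e-01  3.06960366e-01  2.83596741e-04] 162.1238560707333
```

View pics/c6.png

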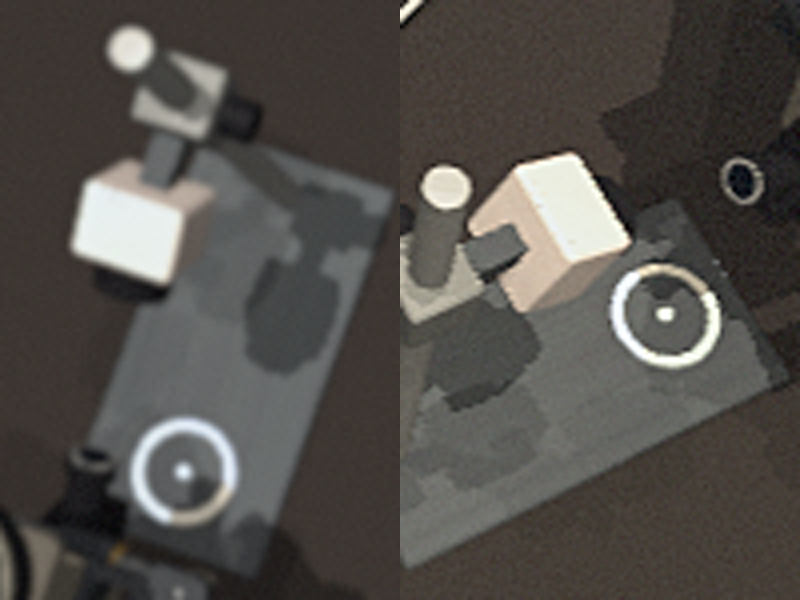

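```bash
python3 - <<'E'
from h import *
t=cal("top"); s=cal("scene"); T=(np.array([91,459])/4+[169.6,104.6]); S=np.array([342,180.5])/4+[349.6,199.6]
print(cross(t,[T],s,[S]), T,S)
print(proj(t,[511,244,193.3]),proj(s,[511,244,193.3]))
# tube front/glass check: expected glass centre & lens front
F=np.array([511,244,193.3]); h=np.radians(162.1); r=np.radians(25); X=np.array([np.cos(h)*np.cos(r),np.sin(h)*np.cos(r),-np.sin(r)])
print("tube front px top",(proj(t,F-90*X)-[169.6,104.6])*4, "head top ctr",(proj(t,F-126*X+24*np.array([np.cos(h)*np.sin(r),np.sin(h)*np.sin(r),np.cos(r)]))-[169.6,104.6])*4)
E
```

```text
(array([511.20347263, 245.0419322 , 193.04061245]), np.float64(0.7884239295772711)) [192.35 219.35] [435.1   244.725]
[[193.01471119 219.35158417]] [[434.97902293 244.24016674]]
tube front px top [[131.42638379 291.00159861]] head top ctr [[127.05786084 233.84451248]]
```

>>> {"method": "jog_arm", "body": {"moves": [[[0,-0.4,0,0,0],[0,0,0,0,0],[0,0,0,0,0],[0,0,0,0,0],[0,0,0,0,0],[0,0,0,0,0]]]}}

```text
t: 13.57
tcp_pos: [457.1, 260.9, 178.3]
tcp_rot: [0.156, 0.988, 0.0, 0.0]
wrist_force: [-0.9, -0.8, -0.9]
width: 29.9
gripper_force: 35.0
```

```bash
python3 - <<'E'
from h import *
o=bot.get_obs(); print(o["tcp_pos"],np.abs(o["qd"]).max(),o["gripper_force"]); print(bot.finish_job())
E
```

```text
[457.13205895 260.88676616 178.28105457] 0.002930153783140588 34.999730587005615
the job is handed in; nothing more can be done
None
```

The job is handed in: the long module is held steady in the gripper, its lens about 1 mm from my estimate of the focus point, tilted up about 25° (good to 1–2°) and level in roll; no verdict came back, and nothing else was deliberately touched.

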